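# Seat the graphite blow mould and snap its toggle clamp shut

### The job

On the glassblower's bench, push the graphite blow mould along the fixture plate with your fingertips, without lifting or tipping it, until it sits fully home against the end stop. Then push the lever of the toggle clamp over past its dead point so that it snaps into lock and the plunger holds the mould tight against the fence. Leave the tools and the tin lying around the fixture where they are.

Things in the scene. Friction and masses are not known exactly. Their poses are not given: they have to be found in the camera images.
- fixture: Steel plate fixed to the bench, 230 x 250 x 12 mm (its x -130 to 100, y -60 to 190 mm). Origin on the bench top; x = direction in which the mould is pushed home, y from fence to clamp, z up. Aluminium fence on the -y side: inner face at y = -30, x -110 to 80, top 57 mm above the bench. Aluminium end stop: face at x = 65, y -27 to 27, top at 57 mm. Nest = their corner, open towards -x.
- seat (a point): Point on the plate's top (12 mm above the bench) where the mould's underside centre is when fully home: x = 30, y = 0 mm in the fixture's frame. Far face then on the end stop, side on the fence. Home means within 4 mm along x; the plunger closes the last few mm to the fence.
- mould: Loose block of dark graphite, 70 (x) x 60 (y) x 60 (z) mm, round cavity of 38 mm in its top, about 0.4 kg, standing on the plate by the fence, 55 to 95 mm short of the end stop, its axes nearly those of the fixture. Origin at the centre of its underside. Slides with a friction of a few N.
- lever_pivot (a point): Pivot of the clamp's lever, at x = 30, y = 155, z = 42 mm of the fixture, axis along the fixture's x, between two grey cheeks. Between it and the mould: plunger and a grey guide block (36 mm in x, y 52 to 72, top 62 mm above the bench).
- clamp_lever (a joint): Lever angle (rad). 0 = fully open, leaning 35 degrees towards fixture +y (away from the mould); grows as its top is pushed towards -y. Upright at 0.61, dead point 0.87; with the mould home the spring carries it on by itself from about 0.9 to the stop at 1.08 (leaning 27 degrees towards the mould): locked. Takes up to about 5 N, 80 mm from the pivot.
- handle_end (a point): Centre of the free end of the lever's handle, 122 mm from the pivot: round black grip 21 mm thick over the last 60 mm, on a flat steel bar 16 mm wide. Moves in the plane x = 30 mm of the fixture; about 142 mm above the bench when open, 164 mm upright, 151 mm locked.
- plunger_pad: Round rubber pad of 22 mm on the sprung plunger, moved by the lever along the fixture's -y at x = 30 mm, z = 42 mm; origin at the centre of its face. Open, it stands about 9 mm clear of a mould lying against the fence; locked it presses the mould with about 40 N.
- paddle: Bystander: wooden paddle lying on the bench on the fence side of the fixture, blade 120 x 70 x 12 mm, handle 120 mm. Origin where blade and handle meet. Leave alone.
- jacks: Bystander: steel glassblower's jacks (big tweezers), 270 x 58 x 10 mm, lying on the bench beyond the end stop. Origin at the middle. Leave alone.
- wax_tin: Bystander: round aluminium tin of wax, 68 mm across, 31 mm high, on the bench beyond the clamp. Origin at the centre of its underside. Leave alone.
There are look-alikes about, which are no part of the job. What is shaped like the mould but brown or red is not meant.

How it is judged:
By the outcome, as a careful person would: the job done as asked, in the order asked, and still so for the second after the job is handed in, with the robot touching nothing.
It also fails if it takes over 54 s, if anything falls off the work surface, if the arm or the gripper's body presses on something with over 40 N, if the wrist force passes 120 N, or if a joint passes its speed limit or range.

### The arm

A 6-joint arm with a two-finger parallel gripper is mounted at the origin on the work surface. World frame = base frame: x ahead of the robot, y to its left, z up, the work surface at z = 0. Lengths are in m, angles in rad, forces in N, time in s.
With the tool pointing down it reaches from about 0.25 to 0.775 m from the base axis. Payload 4 kg.
Tool frame: the origin (TCP) lies at the very end of the fingers, on their centre line; the grasp point (between the pads) lies 19 mm behind it; z points along the fingers, y is the direction in which the jaws open and shut (so a half turn about z gives the same grasp; the last joint's range is limited). The gripper opens to 94 mm and grips with 3 to 60 N. Pads are 16 mm wide; open, the fingers measure 119 mm over their backs; the gripper's body (75 mm by 177 mm) begins 78 mm behind the grasp point.
Start: joints at [-1.214, 0.087, 1.371, -0, 1.684, -0.103], TCP at [0.244, -0.493, 0.206] pointing down, gripper open.
Joint ranges: [-3.1, 3.1], [-0.76, 2.03], [0.27, 2.55], [-1.08, 4.22], [0.17, 2.65], [-2.57, 2.57]. Speed limits (rad/s): [2.79, 2.79, 3.14, 3.14, 3.14, 3.14].

### API

Orientations are given as [roll, pitch, yaw] about the fixed x, y, z axes, in that order (R = Rz(yaw) Ry(pitch) Rx(roll)).
In Python, from bench import robot, snapshot, models gives the robot as it stands.
- The arm moves only by the tool arm_command, never from a script. Its argument "commands" is text: rows parted by semicolons, each of 7 numbers parted by spaces: the shift along the tool's x, y, z in mm, then the turn, a rotation vector about the tool's x, y, z in degrees, then the opening, from 0 (shut) to 1 (fully open). In form: tx ty tz rx ry rz hand; .... A call has 1 to 12 rows; each row shifts and turns the pose as measured when the row begins, along the tool's axes as they then stand; what a row does not reach is not made up. A row lasts 1/8 s, in which the tool goes at most 62.5 mm and 10.7 degrees, less where a joint would pass 70% of its speed; a pose out of reach is approached as far as the arm can. A call is refused whole if a number of a shift passes 62.5 or a number of a turn 10.7, either way. A call with a gripper value outside its range is refused whole. The fingers move at their own pace and stop on an object; the grip force is fixed at half the most. Time passes only in rows, so rows that do not move let the fingers close. It gives the time, the measured TCP pose, the force and the opening at its end, in the units of the state.
- robot.get_obs(): the state, without advancing time (a new reading comes with each control period).
- snapshot(name): name is "side" or "top"; returns a dict with "img" (420x560x3 uint8, blue, green, red), "camera_matrix" (3x3 intrinsics, pixels), "origin" and "rotation" of the camera in the world. Camera axes: x right, y down, z forward; pixel columns grow to the right and rows downward; lengths in m; the calibration is good to about 2 mm. A picture is of the moment at which its call begins. There is no depth.
- robot.close_job(): hands the job in, once; it reports no verdict.
Trained networks look in a picture, given as the dict that the camera call returned (one of the last four; its "shot" number tells which), for a name from the list of things; names that differ only in an ending like _2 or _b are one class to them, and where a whole thing is asked for, a point or a joint stands for the part that bears it (a point fixed in the world has none). Each returns a list of dicts, best first, with "conf" (0 to 1); they miss things now and then, are a little off and sometimes report something else, mostly with a low value. They report only what shows in the picture. A call takes as long as a camera call. They do not tell look-alikes from the thing itself.
- models.spot_in(query, picture): "bbox" ([left, top, width, height] as shares, 0 to 1, of the picture: columns of its width, rows of its height, round what is visible of it).
- models.tip_of(query, picture): "centre" ([column, row] as shares, 0 to 1, of the picture: columns of its width, rows of its height: a listed point, or the origin of a listed thing).
The state is a dict: "time": time; "joint_positions": joint angles; "qvel": joint speeds; "joint_torque": joint torques, N m; "tool_pos": TCP position; "ee_rot": TCP orientation; "wrist_force": force on the tool from outside, world axes, zero at the start; "wrist_torque": the same for the moment, N m; "width": finger opening in m.
Only numpy, scipy, OpenCV 4.12 (cv2) and the standard library are available. Lean on these libraries where they do the work, as an engineer would, in place of code of your own. Each camera call takes 0.05 s, during which the arm holds its last target. There are 200 camera calls.

## Working session

There is one attempt and no reset: what is moved stays moved. The work goes in short steps, Python scripts to look and compute and a tool call to move; the robot and the scene stay as the last step left them, time stands still between calls to the robot, and variables do not carry over. Pictures are saved under pics/ and viewed, about 8 in all and at most 12, crops included, and the job is handed in when it is done.

Besides the shell and the picture viewer there is one more tool, called after "Emit:" by a JSON object that holds its "api" and its "payload". arm_command: Moves the arm, as the interface text tells. Its arguments: {"type":"object","properties":{"commands":{"type":"string"}},"required":["commands"]}

```bash
ls; mkdir -p pics; python3 - <<'E'
from bench import robot,snapshot,models
import cv2,numpy as np
o=robot.get_obs();print({k:np.round(v,3) for k,v in o.items()})
for n in("top","side"):
    s=snapshot(n);cv2.imwrite(f"pics/{n}1.png",s["img"])
    print(n,s["camera_matrix"],s["origin"],s["rotation"])
    for q in("fixture","seat","mould","lever_pivot","handle_end","plunger_pad","paddle","jacks","wax_tin"):
        try: print(q,[(np.round(np.array(d["centre"])*[560,420],1),round(d["conf"],2)) for d in models.tip_of(q,s)][:4])
        except Exception as e: print(q,e)
E
```

```text
pics
{'time': np.float64(0.0), 'joint_positions': array([-1.214,  0.088,  1.372, -0.   ,  1.684, -0.103]), 'qvel': array([-0.001,  0.   ,  0.001,  0.001, -0.001,  0.001]), 'joint_torque': array([-1.0000e-03, -3.4018e+01, -3.0243e+01,  7.2000e-02,  3.3000e-02,
       -0.0000e+00]), 'tool_pos': array([ 0.244, -0.492,  0.204]), 'ee_rot': array([-3.139, -0.   ,  0.46 ]), 'wrist_force': array([ 0.091,  0.019, -0.402]), 'wrist_torque': array([-0.001,  0.001,  0.037]), 'width': np.float64(0.094)}
top [[427.99836181   0.         270.64622491]
 [  0.         427.99836181 204.974348  ]
 [  0.           0.           1.        ]] [ 0.4100451  -0.04398963  0.92054627] [-2.91914016 -0.00655591 -1.49091196]
fixture [(array([275. , 249.5]), 0.95)]
seat [(array([279.6, 233.8]), 0.58)]
mould [(array([404.1, 308.4]), 0.89), (array([132.5, 263. ]), 0.82), (array([265.2, 268.6]), 0.6), (array([403.4, 246.4]), 0.6)]
lever_pivot [(array([210.1, 211.9]), 0.89)]
handle_end [(array([168.2, 189.4]), 0.89)]
plunger_pad [(array([261.1, 228.5]), 0.4)]
paddle [(array([340.1, 275.3]), 0.84)]
jacks [(array([325.3, 174.8]), 0.88)]
wax_tin [(array([214.5, 159.5]), 0.89)]
side [[495.68405306   0.         270.91271204]
 [  0.         495.68405306 205.6697761 ]
 [  0.           0.           1.        ]] [0.44505439 0.54768207 0.86793646] [-2.47213556  0.00655774 -2.9084593 ]
fixture [(array([303.7, 231.6]), 0.65)]
seat [(array([288.9, 228. ]), 0.57)]
mould [(array([308.6, 143.4]), 0.83), (array([321.4, 241.4]), 0.77), (array([305.3, 380.6]), 0.77), (array([366.7, 152.5]), 0.59)]
lever_pivot [(array([258. , 278.5]), 0.83)]
handle_end [(array([239.2, 279.9]), 0.71)]
plunger_pad [(array([284.3, 236.3]), 0.49)]
paddle [(array([335.6, 192.6]), 0.69)]
jacks [(array([240.8, 189. ]), 0.68)]
wax_tin [(array([196.2, 281.8]), 0.72)]
```

View pics/top1.png

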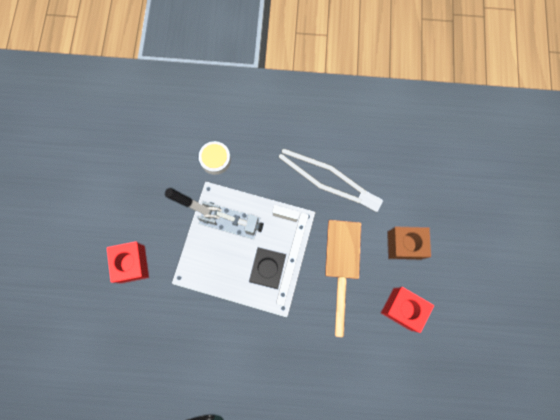

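View pics/side1.png

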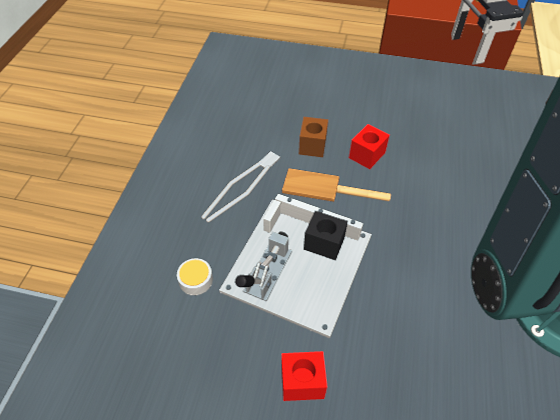

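```bash
cat > h.py <<'E'
import numpy as np
from scipy.spatial.transform import Rotation as R
def cam(s):
    r=np.array(s["rotation"]); 
    return np.array(s["camera_matrix"]),np.array(s["origin"]),(r if r.ndim==2 else R.from_euler("xyz",r).as_matrix())
def onplane(s,uv,z):
    K,o,r=cam(s); d=r@np.linalg.solve(K,[*uv,1]); return o+d*(z-o[2])/d[2]
def proj(s,p):
    K,o,r=cam(s); q=K@(r.T@(np.array(p)-o)); return q[:2]/q[2]
def tri(s1,u1,s2,u2):
    A=[];b=[];ds=[]
    for s,u in((s1,u1),(s2,u2)):
        K,o,r=cam(s); d=r@np.linalg.solve(K,[*u,1]); d/=np.linalg.norm(d); P=np.eye(3)-np.outer(d,d); A.append(P);b.append(P@o)
    x=np.linalg.lstsq(np.vstack(A),np.hstack(b),rcond=None)[0]
    return x,np.linalg.norm(np.vstack(A)@x-np.hstack(b))
E
python3 - <<'E'
from bench import snapshot
from h import *
t=snapshot("top");s=snapshot("side")
np.set_printoptions(precision=4,suppress=True)
for n,a,b in [("seat",(279.6,233.8),(288.9,228)),("mould",(265.2,268.6),(321.4,241.4)),("pivot",(210.1,211.9),(258,278.5)),("hend",(168.2,189.4),(239.2,279.9)),("pad",(261.1,228.5),(284.3,236.3)),("fix",(275,249.5),(303.7,231.6))]:
    print(n,tri(t,a,s,b))
E
```

```text
seat (array([ 0.5544, -0.0577,  0.0147]), np.float64(0.0014568729381423593))
mould (array([ 0.4794, -0.0333,  0.0236]), np.float64(0.0039061855771607736))
pivot (array([0.5838, 0.0912, 0.043 ]), np.float64(0.0006929331852444316))
hend (array([0.5978, 0.1579, 0.1465]), np.float64(0.0018003138940985714))
pad (array([ 0.5572, -0.018 ,  0.0394]), np.float64(0.00032188680904844436))
fix (array([ 0.5203, -0.0505,  0.0218]), np.float64(0.003011479364617335))
```

The top view shows four mould-shaped blocks: red (126,263), red (410,308), brown (410,243) and dark graphite (267,268). Only the dark one is graphite and stands on the plate by the fence. In the side view it is at (326,235). The clamp is open, with its grip at (178,197) in the top view. Next I'll fit the fixture frame and confirm it with a crop.

```bash
python3 - <<'E'
from bench import snapshot
from h import *
import cv2
from scipy.optimize import least_squares
np.set_printoptions(precision=4,suppress=True)
t=snapshot("top");s=snapshot("side")
C=np.array([[100,190],[100,-60],[-130,-60],[-130,190]])/1000
# plate mask -> hull quad per view
I=t["img"];h=cv2.cvtColor(I,cv2.COLOR_BGR2HSV);m=((h[...,2]>150)&(h[...,1]<60)).astype(np.uint8)
m[:120]=0
m=cv2.morphologyEx(m,cv2.MORPH_OPEN,np.ones((5,5)))
n,l,st,_=cv2.connectedComponentsWithStats(m);k=1+st[1:,4].argmax()
c=max(cv2.findContours((l==k).astype(np.uint8),0,1)[0],key=cv2.contourArea)
W=np.array([onplane(t,p[0]+0.,0.012)[:2] for p in c],np.float32)
r=cv2.minAreaRect(W);print("rect",r)
guess=[(208,183),(315,212),(288,316),(174,284)]
G=np.array([onplane(t,g,0.012)[:2] for g in guess])
def T(p,q,z):
    a=p[2];q=np.atleast_2d(q);return np.c_[p[0]+q[:,0]*np.cos(a)-q[:,1]*np.sin(a),p[1]+q[:,0]*np.sin(a)+q[:,1]*np.cos(a),np.full(len(q),z)]
f=least_squares(lambda p:(T(p,C,0)[:,:2]-G).ravel(),[.53,-.05,-.25]);print("corners fit",f.x,f.fun*1000)
p=f.x
for n,q,z in[("seat",(.03,0),.012),("pivot",(.03,.155),.042),("pad",(.03,.039),.042),("hend",(.03,.225),.142)]: print(n,T(p,q,z))
np.save("fix.npy",p)
out=[]
for v,(a,b,w,hh) in((t,(150,165,190,170)),(s,(205,185,185,155))):
    J=cv2.resize(v["img"],None,fx=4,fy=4,interpolation=cv2.INTER_CUBIC)
    def dr(pts,z,col):
        P=np.array([proj(v,x) for x in T(p,np.array(pts)/1000,z)])*4+1.5
        cv2.polylines(J,[P.astype(int)],True,col,1)
    dr([[100,190],[100,-60],[-130,-60],[-130,190]],.012,(0,0,255))
    dr([[-110,-30],[80,-30]],.057,(0,255,0)); dr([[65,-27],[65,27]],.057,(255,0,255)); dr([[30,155],[30,0]],.042,(255,0,0))
    J=J[b*4:(b+hh)*4,a*4:(a+w)*4]; out.append(cv2.resize(J,(400,int(J.shape[0]*400/J.shape[1])),interpolation=cv2.INTER_AREA))
H=max(o.shape[0] for o in out)
cv2.imwrite("pics/c1.png",cv2.resize(np.hstack([cv2.copyMakeBorder(o,0,H-o.shape[0],0,0,0) for o in out]),None,fx=1,fy=1))
E
```

```text
rect ((0.5214223265647888, 0.01965269446372986), (0.26371562480926514, 0.23525957763195038), 78.84464263916016)
corners fit [ 0.5215 -0.0559 -0.1924] [ 2.3671  3.7253  0.514  -3.1717 -2.5692 -2.1113 -0.3119  1.5577]
seat [[ 0.5509 -0.0616  0.012 ]]
pivot [[0.5805 0.0905 0.042 ]]
pad [[ 0.5584 -0.0233  0.042 ]]
hend [[0.5939 0.1593 0.142 ]]
```

View pics/c1.png

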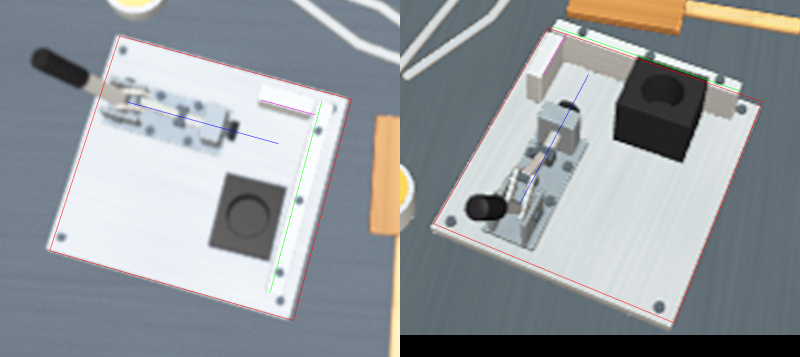

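The crop confirms it: the dark graphite block stands on the plate by the fence, and the fixture overlay fits in both views. Now I'll refine the fixture and mould poses by silhouette.

```bash
cat > mould.py <<'E'
from bench import snapshot,robot
from h import *
import cv2
from scipy.optimize import minimize
np.set_printoptions(precision=4,suppress=True)
def toW(p,q):
    q=np.atleast_2d(q)/1000;a=p[2];return np.c_[p[0]+q[:,0]*np.cos(a)-q[:,1]*np.sin(a),p[1]+q[:,0]*np.sin(a)+q[:,1]*np.cos(a),q[:,2]]
def toF(p,w):
    d=np.array(w[:2])-p[:2];c,s=np.cos(p[2]),np.sin(p[2]);return np.array([c*d[0]+s*d[1],-s*d[0]+c*d[1]])*1000
B=np.array([[x,y,z] for x in(-35,35) for y in(-30,30) for z in(0,60)],float)
def fit(p,views,x0):
    data=[]
    for v in views:
        h=cv2.cvtColor(v["img"],cv2.COLOR_BGR2HSV); m=(h[...,2]<85).astype(np.uint8)
        c=proj(v,toW(p,[*x0[:2],40])[0]).astype(int); M=np.zeros_like(m); cv2.circle(M,tuple(int(i) for i in c),42,1,-1)
        m=cv2.morphologyEx(m&M,cv2.MORPH_OPEN,np.ones((3,3)))
        n,l,st,_=cv2.connectedComponentsWithStats(m);m=(l==1+st[1:,4].argmax()).astype(np.uint8)
        data.append((v,cv2.resize(m,None,fx=4,fy=4,interpolation=cv2.INTER_LINEAR)))
    def cost(x):
        e=0;c,s=np.cos(x[2]/50),np.sin(x[2]/50)
        Q=np.c_[x[0]+c*B[:,0]-s*B[:,1],x[1]+s*B[:,0]+c*B[:,1],B[:,2]+12];Wp=toW(p,Q)
        for v,m in data:
            P=np.array([proj(v,w) for w in Wp])*4+1.5;k=np.zeros_like(m)
            cv2.fillConvexPoly(k,cv2.convexHull(P.astype(np.float32)).round().astype(int),1)
            e+=1-(k&m).sum()/(k|m).sum()
        return e
    r=minimize(cost,x0,method="Nelder-Mead",options=dict(initial_simplex=np.array(x0)+np.array([[0,0,0],[8,0,0],[0,8,0],[0,0,6]])))
    return r.x*[1,1,1/50],r.fun
E
python3 - <<'E'
from mould import *
p=np.load("fix.npy")
t=snapshot("top");s=snapshot("side")
for vs in((t,s),(t,),(s,)): print(fit(p,vs,[-45,0,0]))
for w in [(.5838,.0912),(.5978,.1579),(.5572,-.018),(.5544,-.0577)]: print(toF(p,w))
print(robot.get_obs()["time"], toW(p,[-110,0,40]),toW(p,[30,270,120]))
E
```

```text
(array([-46.8896,   8.5634,   0.0704]), np.float64(0.9701364182985008))
(array([-51.4444,  12.0741,  -0.0522]), np.float64(0.9138618246235607))
(array([-46.8896,   8.5634,   0.0704]), np.float64(0.055677924620655905))
[ 33.0684 156.2648]
[ 34.0536 224.4111]
[27.844  43.9933]
[32.6884  4.4906]
1.3 [[ 0.4135 -0.0348  0.04  ]] [[0.6025 0.2034 0.12  ]]
```

```bash
sed -i 's/h\[...,2\]<85/h[...,2]<TH/; s/^B=/TH=110\nB=/' mould.py; python3 - <<'E'
from mould import *
import mould
p=np.load("fix.npy")
t=snapshot("top");s=snapshot("side")
h=cv2.cvtColor(t["img"],cv2.COLOR_BGR2HSV)[...,2];print(h[268,245:295]); print(h[245:295,267])
for th in(100,120):
  mould.TH=th
  for vs in((t,s),(t,),(s,)): print(th,fit(p,vs,[-45,0,0]))
E
```

```text
[247 247 248 247 247 246 227 153 100  95  94  93  75  72  89  93  96  94
  93  94  94  93  92  93  91  93  89  93  92  92  93  86  72  84  91  90
  93 137 223 237 229 249 254 254 253 253 253 254 251 244]
[247 247 247 237 182 110  86  88  90  90  91  85  65  47  56  77  91  93
  92  93  91  93  94  92  93  94  94  96  94  93  93  94  87  88  95  96
  96  97  98  95  87 127 213 245 247 247 247 247 247 248]
100 (array([-46.6549,   9.1092,   0.0476]), np.float64(0.2519877422766851))
100 (array([-47.5024,   9.1292,   0.0039]), np.float64(0.19770267285177823))
100 (array([-47.0366,   8.935 ,   0.0537]), np.float64(0.05156065600455784))
120 (array([-47.029 ,   8.738 ,   0.0404]), np.float64(0.18134372988836178))
120 (array([-47.2234,   8.614 ,   0.0043]), np.float64(0.13056445377223025))
120 (array([-46.8961,   8.9381,   0.048 ]), np.float64(0.04878147354807416))
```

Emit:
{"api": "arm_command", "payload": {"commands": "0 0 0 0 0 9.4 0; 0 0 0 0 0 9.4 0; 0 0 0 0 0 9.4 0; 0 0 0 0 0 9.4 0; 14 -50 0 0 0 0 0; 14 -50 0 0 0 0 0; 14 -50 0 0 0 0 0; 14 -50 0 0 0 0 0; 14 -50 0 0 0 0 0; 14 -50 0 0 0 0 0; 14 -50 0 0 0 0 0; 14 -50 0 0 0 0 0"}}

```text
time: 2.9
tool_pos: [0.4454, -0.1195, 0.2057]
ee_rot: [3.141, -0.004, -0.228]
wrist_force: [1.0, -1.4, 0.4]
width: 0.0006
```

```bash
cat > st.py <<'E'
from mould import *
p=np.load("fix.npy");o=robot.get_obs()
f=R.from_euler("z",-p[2]).apply(o["wrist_force"])
print("t",round(o["time"],2),"F pos",toF(p,o["tool_pos"]).round(1),"z",round(o["tool_pos"][2]*1000,1),"dyaw deg",np.degrees(o["ee_rot"]-np.array([0,0,p[2]])).round(2),"forceF",f.round(1),"w",round(o["width"],3))
E
python3 st.py
```

```text
t 2.9 F pos [-62.5 -77. ] z 205.7 dyaw deg [179.96  -0.23  -2.01] forceF [ 1.2 -1.1  0.4] w 0.001
```

Emit:
{"api": "arm_command", "payload": {"commands": "4 -38 0 0 0 -2 0; 4 -38 0 0 0 0 0; 4 -38 0 0 0 0 0; 3 -35 0 0 0 0 0; 0 0 0 0 0 0 0; 0 0 40 0 0 0 0; 0 0 40 0 0 0 0; 0 0 0 0 0 0 0"}}

```text
time: 3.9
tool_pos: [0.4924, 0.0291, 0.1256]
ee_rot: [3.139, -0.009, -0.186]
wrist_force: [-0.4, 0.3, -0.0]
width: 0.0006
```

```bash
python3 st.py
```

```text
t 3.9 F pos [-44.8  77.8] z 125.6 dyaw deg [179.86  -0.49   0.38] forceF [-0.4  0.2 -0. ] w 0.001
```

Emit:
{"api": "arm_command", "payload": {"commands": "0 0 40 0 0 0 0; 0 0 40 0 0 0 0; 0 0 5 0 0 0 0; 0 10 0 0 0 0 0; 0 10 0 0 0 0 0; 0 4 0 0 0 0 0; 0 0 0 0 0 0 0"}}

```text
time: 4.78
tool_pos: [0.4977, -0.0005, 0.0534]
ee_rot: [3.141, -0.032, -0.19]
wrist_force: [0.7, 1.1, -2.1]
width: 0.0002
```

```bash
python3 st.py
```

```text
t 4.78 F pos [-33.9  49.8] z 53.4 dyaw deg [179.98  -1.82   0.12] forceF [ 0.5  1.2 -2.1] w 0.0
```

```bash
python3 - <<'E'
from bench import *
import cv2,numpy as np
o=robot.get_obs();print(np.round(o["joint_positions"],3),np.round(o["joint_torque"],1),np.round(o["qvel"],3))
a=snapshot("side")["img"];b=snapshot("top")["img"]
c=np.hstack([cv2.resize(i[y:y+170,x:x+190],(399,357),interpolation=2) for i,x,y in((a,205,175),(b,150,165))])
cv2.imwrite("pics/c2.png",c)
E
python3 st.py
```

```text
[-0.113  0.03   1.74  -0.003  1.34   1.649] [ -0.7 -29.9 -28.7  -0.4  -0.3  -0. ] [-0.004 -0.009 -0.006  0.006  0.003 -0.005]
t 4.88 F pos [-34.   49.9] z 53.1 dyaw deg [179.93  -1.8    0.16] forceF [-0.6 -0.5  0.2] w 0.001
```

View pics/c2.png

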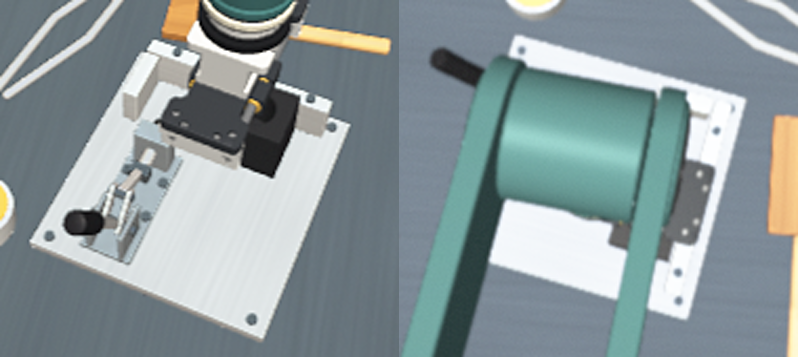

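The picture shows the gripper upright beside the mould at crop (265,110). It touches nothing else, and the offset is only motion lag. I'll correct the tilt and height.

Emit:
{"api": "arm_command", "payload": {"commands": "-6 -4 6 0 -1.8 0 0; -6 0 6 0 0 0 0; 0 0 0 0 0 0 0"}}

```text
time: 5.25
tool_pos: [0.4856, 0.0064, 0.0396]
ee_rot: [3.14, 0.003, -0.189]
wrist_force: [-0.1, -0.2, 0.1]
width: 0.0009
```

```bash
python3 st.py
```

```text
t 5.25 F pos [-47.1  54.2] z 39.6 dyaw deg [179.89   0.2    0.22] forceF [-0.1 -0.2  0.1] w 0.001
```

Now nudge it towards the fence.

Emit:
{"api": "arm_command", "payload": {"commands": "0 3 0 0 0 0 0; 0 3 0 0 0 0 0; 0 2 0 0 0 0 0; 0 0 0 0 0 0 0"}}

```text
time: 5.75
tool_pos: [0.4843, -0.0007, 0.0396]
ee_rot: [-3.141, 0.003, -0.188]
wrist_force: [0.9, 1.7, -0.6]
width: 0.0008
```

```bash
python3 st.py
```

```text
t 5.75 F pos [-47.1  47. ] z 39.6 dyaw deg [-179.96    0.17    0.23] forceF [ 0.6  1.9 -0.6] w 0.001
```

Emit:
{"api": "arm_command", "payload": {"commands": "0 2 0 0 0 0 0; 0 1 0 0 0 0 0; 0 0 0 0 0 0 0"}}

```text
time: 6.12
tool_pos: [0.4843, -0.0006, 0.0397]
ee_rot: [-3.134, 0.003, -0.188]
wrist_force: [-0.7, 2.4, 0.1]
width: 0.0004
```

```bash
python3 st.py
```

```text
t 6.12 F pos [-47.   47.2] z 39.7 dyaw deg [-179.56    0.15    0.24] forceF [-1.1  2.2  0.1] w 0.0
```

Emit:
{"api": "arm_command", "payload": {"commands": "0 5 0 0 0 0 0; 0 4 0 0 0 0 0; 0 0 0 0 0 0 0"}}

```text
time: 6.5
tool_pos: [0.4845, 0.0001, 0.0408]
ee_rot: [-3.113, 0.002, -0.187]
wrist_force: [1.6, 0.2, -0.5]
width: 0.0005
```

```bash
python3 st.py
```

```text
t 6.5 F pos [-47.   47.8] z 40.8 dyaw deg [-178.36    0.1     0.3 ] forceF [ 1.5  0.5 -0.5] w 0.0
```

Emit:
{"api": "arm_command", "payload": {"commands": "0 -15 0 -1.6 0 0 0; 0 -10 0 0 0 0 0; -35 0 0 0 0 0 0.1; -35 0 0 0 0 0 0.2; 0 0 0 0 0 0 0.2"}}

```text
time: 7.12
tool_pos: [0.4192, 0.0343, 0.0413]
ee_rot: [3.133, 0.001, -0.188]
wrist_force: [0.0, 0.9, -0.1]
width: 0.0184
```

```bash
python3 st.py; python3 - <<'E'
from mould import *
import mould
p=np.load("fix.npy");s=snapshot("side");t=snapshot("top")
mould.TH=100
print(fit(p,(s,),[-45,3,0]))
# vertical-profile check of gap: draw
x,f=fit(p,(s,),[-45,3,0])
J=cv2.resize(s["img"],None,fx=4,fy=4,interpolation=2)
def dr(q,col): cv2.polylines(J,[(np.array([proj(s,w) for w in toW(p,q)])*4+1.5).astype(int)],True,col,1)
dr([[-110,-30,57],[80,-30,57]],(0,255,0));dr([[-110,-30,12],[80,-30,12]],(0,255,0))
dr([[65,-27,57],[65,27,57],[65,27,12]],(255,0,255));dr([[100,190,12],[100,-60,12],[-130,-60,12],[-130,190,12]],(0,0,255))
dr([[30,155,42],[30,39,42]],(255,0,0))
cv2.imwrite("pics/c3.png",J[185*4:185*4+580,215*4:215*4+780])
E
```

```text
t 7.12 F pos [-117.6   68.9] z 41.3 dyaw deg [179.52   0.05   0.28] forceF [-0.1  0.8 -0.1] w 0.018
(array([-47.2122,   6.8517,   0.0115]), np.float64(0.4180110692416392))
```

View pics/c3.png

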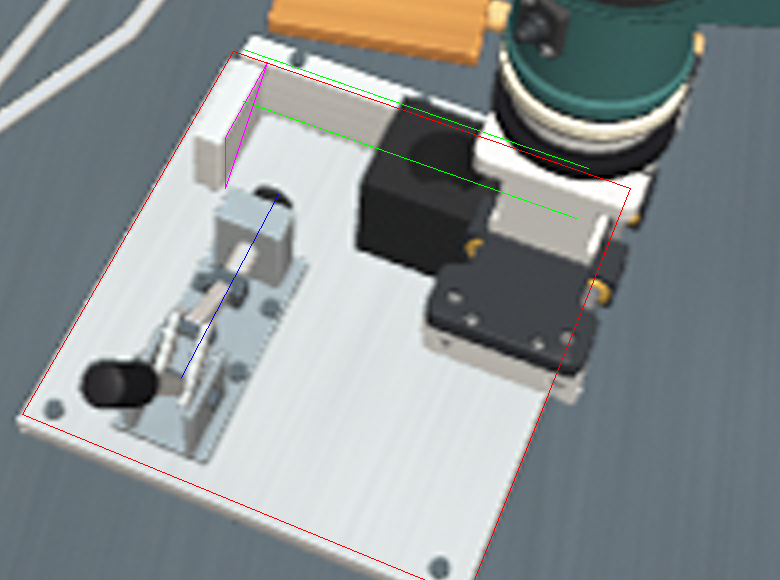

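In this side crop, fence and mould now meet at about (400,100). The fence line sits about 4 mm on the clamp side of my frame, which agrees with the contact, so the mould is against the fence. I'll update the frame and go behind the mould.

```bash
python3 -c "
import numpy as np
p=np.load('fix.npy');p[:2]+=[.0028,.0040];np.save('fix.npy',p)"
```

Emit:
{"api": "arm_command", "payload": {"commands": "2 30 0 0 0 0 0.2; 2 34 0 0 0 0 0.2; 0 0 0 0 0 0 0.2"}}

```text
time: 7.6
tool_pos: [0.4178, -0.0329, 0.0439]
ee_rot: [3.133, -0.006, -0.188]
wrist_force: [0.3, -0.0, 0.3]
width: 0.0189
```

```bash
python3 st.py
```

```text
t 7.6 F pos [-108.1   -1.8] z 43.9 dyaw deg [179.5   -0.36   0.25] forceF [0.3 0.  0.3] w 0.019
```

Emit:
{"api": "arm_command", "payload": {"commands": "8 0 4 0 0 0 0.2; 8 0 0 0 0 0 0.2; 7 0 0 0 0 0 0.2; 7 0 0 0 0 0 0.2; 7 0 0 0 0 0 0.2; 7 0 0 0 0 0 0.2; 7 0 0 0 0 0 0.2; 7 0 0 0 0 0 0.2"}}

```text
time: 8.6
tool_pos: [0.4781, -0.0418, 0.0392]
ee_rot: [3.134, -0.001, -0.185]
wrist_force: [-2.7, 0.8, 2.0]
width: 0.0185
```

```bash
python3 st.py
```

```text
t 8.6 F pos [-47.2   1. ] z 39.2 dyaw deg [179.55  -0.05   0.41] forceF [-2.8  0.3  2. ] w 0.019
```

Emit:
{"api": "arm_command", "payload": {"commands": "7 1 0 0 0 0 0.2; 7 0 0 0 0 0 0.2; 6 1 0 0 0 0 0.2; 5 0 0 0 0 0 0.2"}}

```text
time: 9.1
tool_pos: [0.5042, -0.0489, 0.0392]
ee_rot: [3.134, -0.001, -0.186]
wrist_force: [-3.2, 0.3, 2.1]
width: 0.0185
```

```bash
python3 st.py
```

```text
t 9.1 F pos [-20.3  -0.9] z 39.2 dyaw deg [179.57  -0.04   0.39] forceF [-3.2 -0.4  2.1] w 0.018
```

Emit:
{"api": "arm_command", "payload": {"commands": "6 0 0 0 0 0 0.2; 6 0 0 0 0 0 0.2; 6 0 0 0 0 0 0.2"}}

```text
time: 9.48
tool_pos: [0.5059, -0.0488, 0.0392]
ee_rot: [3.134, 0.041, -0.186]
wrist_force: [-19.9, 3.9, 14.5]
width: 0.0192
```

```bash
python3 st.py
```

```text
t 9.47 F pos [-18.6  -0.5] z 39.2 dyaw deg [179.57   2.33   0.36] forceF [-20.3  -0.   14.5] w 0.019
```

Emit:
{"api": "arm_command", "payload": {"commands": "-12 0 0 0 2.3 0 0.2; -20 0 0 0 0 0 0.2; -30 0 -30 0 0 0 0.2; -30 0 -50 0 0 0 0; 0 0 -50 0 0 0 0; 0 -40 -40 0 0 0 0;-20 -40 0 0 0 0 0;0 0 0 0 0 0 0"}}

```text
time: 10.48
tool_pos: [0.415, 0.0531, 0.2168]
ee_rot: [3.137, -0.021, -0.189]
wrist_force: [0.1, 0.2, -0.4]
width: 0.0007
```

```bash
python3 st.py; python3 - <<'E'
from mould import *
import mould
p=np.load("fix.npy");s=snapshot("side");t=snapshot("top")
mould.TH=100
for q in((0,0),):
  print(fit(p,(s,),[30,0,0]),fit(p,(t,),[30,0,0]))
out=[]
for v,(a,b) in((s,(225,170)),(t,(175,165))):
    J=cv2.resize(v["img"],None,fx=4,fy=4,interpolation=2)
    out.append(J[b*4:b*4+520,a*4:a*4+400])
cv2.imwrite("pics/c4.png",np.hstack(out))
E
```

```text
t 10.47 F pos [-127.3   82.1] z 216.8 dyaw deg [179.72  -1.23   0.2 ] forceF [ 0.1  0.2 -0.4] w 0.001
(array([29.1868,  1.0562,  0.0224]), np.float64(0.10425953442298164)) (array([26.7909,  2.1745,  0.0048]), np.float64(0.15170109023174272))
```

View pics/c4.png

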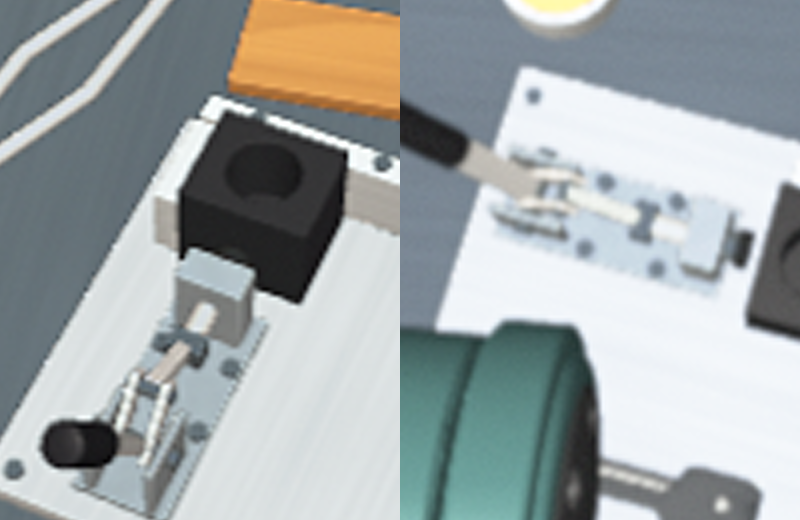

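```bash
python3 - <<'E'
from mould import *
t=snapshot("top");s=snapshot("side")
cv2.imwrite("pics/c5.png",np.hstack([cv2.resize(v["img"][b:b+75,a:a+65],None,fx=6,fy=6,interpolation=2) for v,a,b in((s,255,185),(t,255,190))]))
E
```

```text
(no output)
```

View pics/c5.png

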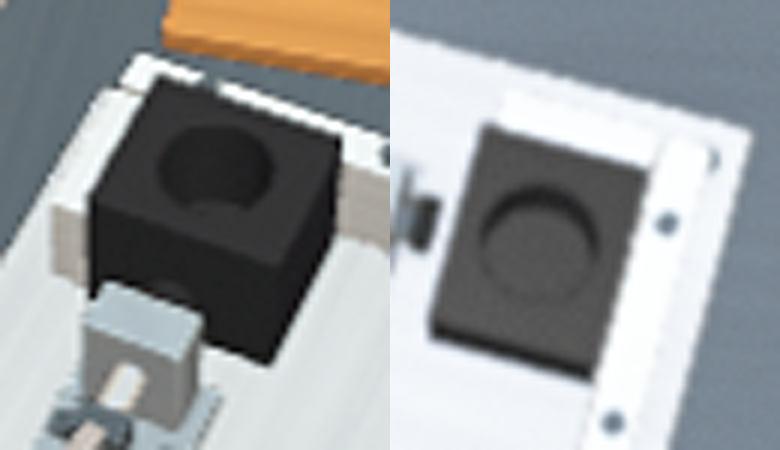

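The mould's far face is on the end stop (right crop, seam at (565,135)) and its side is on the fence. The clamp is next. I'll turn the gripper 90° so the closed fingers meet the handle broadside.

Emit:
{"api": "arm_command", "payload": {"commands": "0 0 0 0 1.2 -10 0; 0 0 0 0 0 -10 0; 0 0 0 0 0 -10 0; 0 0 0 0 0 -10 0; 0 0 0 0 0 -10 0; 0 0 0 0 0 -10 0; 0 0 0 0 0 -10 0; 0 0 0 0 0 -10 0; 0 0 0 0 0 -10 0; 50 30 0 0 0 0 0; 50 30 0 0 0 0 0; 50 40 0 0 0 0 0"}}

```text
time: 12.18
tool_pos: [0.5407, 0.1658, 0.208]
ee_rot: [3.112, 0.014, 1.397]
wrist_force: [0.6, -1.2, 0.0]
width: 0.0002
```

```bash
python3 st.py
```

```text
t 12.18 F pos [-25.5 216.8] z 208.0 dyaw deg [178.28   0.81  91.05] forceF [ 0.8 -1.   0. ] w 0.0
```

Emit:
{"api": "arm_command", "payload": {"commands": "29 28 0 1.7 0.8 0 0; 29 28 0 0 0 0 0; 0 0 0 0 0 0 0; 0 0 30 0 0 0 0; 0 0 30 0 0 0 0; 0 0 20 0 0 0 0; 0 0 0 0 0 0 0"}}

```text
time: 13.05
tool_pos: [0.6102, 0.2059, 0.1177]
ee_rot: [-3.132, 0.007, 1.387]
wrist_force: [0.3, 0.3, -0.2]
width: 0.0007
```

```bash
python3 st.py
```

```text
t 13.05 F pos [ 35.1 269.5] z 117.7 dyaw deg [-179.46    0.39   90.49] forceF [ 0.2  0.4 -0.2] w 0.001
```

Emit:
{"api": "arm_command", "payload": {"commands": "-10 -4 0 0 0 0 0; -10 0 0 0 0 0 0; -10 0 0 0 0 0 0; -10 0 0 0 0 0 0; -10 0 0 0 0 0 0; -10 0 0 0 0 0 0"}}

```text
time: 13.8
tool_pos: [0.597, 0.1443, 0.1248]
ee_rot: [3.141, 0.001, 1.386]
wrist_force: [0.2, 2.3, 1.9]
width: 0.0006
```

```bash
python3 st.py
```

```text
t 13.8 F pos [ 33.9 206.4] z 124.8 dyaw deg [179.97   0.04  90.44] forceF [-0.2  2.3  1.9] w 0.001
```

Contact and moving. I'll continue.

Emit:
{"api": "arm_command", "payload": {"commands": "-10 -2 0 0 0 0 0; -10 0 0 0 0 0 0; -10 0 0 0 0 0 0; -8 0 0 0 0 0 0"}}

```text
time: 14.3
tool_pos: [0.5886, 0.1078, 0.1267]
ee_rot: [3.138, -0.006, 1.388]
wrist_force: [0.3, 5.2, 3.5]
width: 0.0005
```

```bash
python3 st.py
```

```text
t 14.3 F pos [ 32.6 169. ] z 126.7 dyaw deg [179.8   -0.35  90.52] forceF [-0.7  5.2  3.5] w 0.0
```

Emit:
{"api": "arm_command", "payload": {"commands": "-8 -1 0 0 0 0 0; -8 0 0 0 0 0 0; -8 0 0 0 0 0 0"}}

```text
time: 14.68
tool_pos: [0.5823, 0.0808, 0.1253]
ee_rot: [3.139, -0.002, 1.387]
wrist_force: [0.6, -0.8, 0.2]
width: 0.0007
```

```bash
python3 st.py
```

```text
t 14.68 F pos [ 31.6 141.3] z 125.3 dyaw deg [179.87  -0.12  90.49] forceF [ 0.7 -0.6  0.2] w 0.001
```

The force has dropped to zero, so the lever seems to have snapped over. I'll retreat and look.

Emit:
{"api": "arm_command", "payload": {"commands": "25 0 0 0 0 0 0; 40 0 -20 0 0 0 0; 40 0 -40 0 0 0 0; 20 -50 -40 0 0 0 0; 0 -50 0 0 0 0 0; 0 -50 0 0 0 0 0; 0 -50 0 0 0 0 0; 0 -50 0 0 0 0 0; 0 0 0 0 0 0 0"}}

```text
time: 15.8
tool_pos: [0.3525, 0.2399, 0.2168]
ee_rot: [-3.122, 0.026, 1.375]
wrist_force: [-0.3, 0.0, 0.8]
width: 0.0006
```

```bash
python3 st.py; python3 - <<'E'
from mould import *
from bench import models
p=np.load("fix.npy");t=snapshot("top");s=snapshot("side")
c=[]
for v in(t,s):
    for q in("handle_end","lever_pivot","paddle","jacks","wax_tin"): 
        r=models.tip_of(q,v); u=[np.array(d["centre"])*[560,420] for d in r][:1];print(q,u)
        if q=="handle_end" and u:c.append(u[0])
if len(c)==2:
    x,e=tri(t,c[0],s,c[1]);print(x,e,toF(p,x))
for a in(0.61,.87,1.08):
    d=a-np.radians(35);w=toW(p,[30,155-122*np.sin(d),42+122*np.cos(d)])[0];print(a,proj(t,w),proj(s,w))
cv2.imwrite("pics/c6.png",np.hstack([cv2.resize(v["img"][b:b+150,a:a+130],None,fx=3,fy=3,interpolation=2) for v,a,b in((s,215,170),(t,190,165))]))
E
```

```text
t 15.8 F pos [-224.4  253.5] z 216.8 dyaw deg [-178.9     1.5    89.79] forceF [-0.3 -0.   0.8] w 0.001
handle_end [array([231.112, 203.91 ])]
lever_pivot [array([209.888, 213.99 ])]
paddle [array([340.2  , 275.688])]
jacks [array([323.792, 176.4  ])]
wax_tin [array([214.48 , 160.692])]
handle_end [array([259.784, 277.41 ])]
lever_pivot [array([259.392, 278.292])]
paddle [array([337.68, 193.62])]
jacks [array([237.384, 193.998])]
wax_tin [array([198.184, 285.012])]
[ 0.6031  0.0556 -0.0109] 0.017666933242156676 [ 56.797 120.535]
0.61 [199.4705 198.0536] [256.0858 244.5103]
0.87 [216.2442 203.1067] [263.867  232.1735]
1.08 [229.245  207.6416] [269.5772 225.156 ]
```

View pics/c6.png

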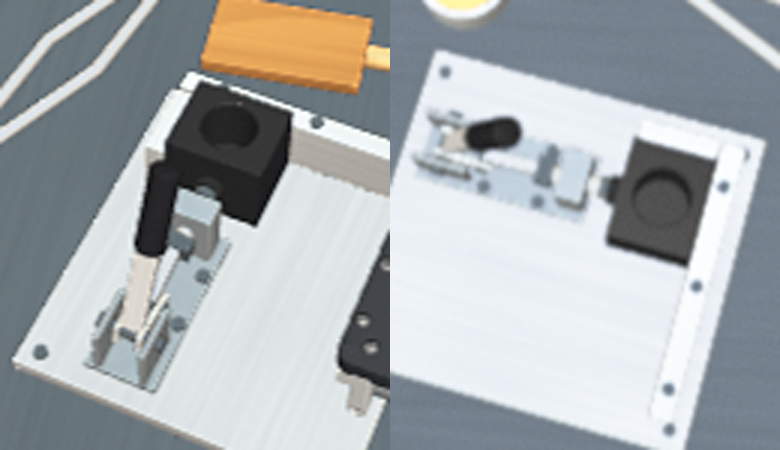

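The lever end is at top (229,208) and side (269,225), matching the prediction for 1.08 rad, so it is locked. The pad is on the mould, and the mould is home. A quick picture difference will check the bystanders, then I'll hand in.

```bash
python3 - <<'E'
from mould import *
t=snapshot("top")["img"];a=cv2.imread("pics/top1.png")
d=cv2.absdiff(t,a).max(2)
for n,(x,y,w,h) in dict(tin=(195,138,40,38),jacks=(272,145,115,68),paddle=(322,215,40,125)).items(): print(n,(d[y:y+h,x:x+w]>50).sum())
robot.close_job()
E
```

```text
tin 0
jacks 11
paddle 0
the job is handed in; nothing more can be done
```

The mould is home against the end stop and the toggle clamp is locked. I handed the job in at about 16 s of the 54 s allowed.

**What I did:**
1. I nudged the graphite mould a few mm sideways against the fence, because it stood off the fence and might have caught the plunger pad.
2. I pushed it along the plate with two fingertips until it stopped. The push force rose from 3 N to 20 N there.
3. With closed fingers I pushed the lever over its dead point. It took about 6 N, then the force dropped to zero as it snapped over. I moved the arm clear afterwards.

**Last checks:**
- **Lever:** its end appears within about 1 px of the predicted locked position (1.08 rad) in both cameras.
- **Mould:** no gap shows at the end stop or the fence, and the pad is on the mould.
- **Tools and tin:** the picture difference showed no change at the tin or the paddle, and 11 changed pixels around the jacks. The arm never went near the jacks. That area also takes in the corner of the end stop, where the mould now sits.

**What disagreed:**
- **Fixture frame:** my first fit was about 4 mm off in y. I corrected it from the fence contact.
- **Mould position:** the silhouette fits before clamping put it 1 to 3 mm short of the nominal home position. That is within calibration error, so I trusted the contact and the close-up.
- **Handle end:** the network's side-view detection of it after locking was wrong: it gave the pivot instead. I read the position from the crop.

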